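# Raise the lens carriage to its next notch and store the height

### The arm

A 6-joint arm with a two-finger parallel gripper is mounted at the origin on the work surface. World frame = base frame: x ahead of the robot, y to its left, z up, the work surface at z = 0. Lengths are in m, angles in rad, forces in N, time in s.
With the tool pointing down it reaches from about 0.25 to 0.725 m from the base axis. Payload 4 kg.
Tool frame: the origin (TCP) lies where the fingers leave the gripper's body, on its centre line; the fingertips stand 73 mm ahead of it and the grasp point (between the pads) lies 54 mm ahead of it; z points along the fingers, y is the line along which they close (so a half turn about z gives the same grasp; the last joint's range is limited). The gripper opens to 85 mm and grips with 20 to 120 N. Pads are 22 mm wide; open, the fingers measure 114 mm over their backs; the gripper's body (76 mm by 85 mm) begins 54 mm behind the grasp point. The pads swing forward as they close: fully open they stand 13 mm farther back than shut.
Start: joints at [-1.271, 0.241, 0.005, 1.335, 0, 1.571], TCP at [0.148, -0.478, 0.304] pointing down, gripper open.
Joint ranges: [-2.72, 2.72], [-1.05, 1.87], [-1.09, 1.28], [-1.99, 2.15], [-1.42, 1.44], [-3.14, 3.14]. Speed limits (rad/s): [2.79, 2.79, 3.14, 3.14, 3.14, 3.14].

### API

Orientations are given as a 3x3 rotation matrix whose columns are the frame's x, y, z axes.
In Python, from workcell import telemetry, grab_frame, workorder gives the robot as it stands.
- The arm moves only by the tool send_rows, never from a script. Its arguments are lists of equal length, an entry for each row: "hand": the opening, from 0 (shut) to 1 (fully open); "linear": the shift along the tool's x, y, z in units of 250 mm (1.0 is 250 mm), a list of three; "spin": the turn about the tool's z in units of 120 degrees (1.0 is 120 degrees). A call has 1 to 5 rows; each row is the pose to reach, as a shift and turn from the pose commanded when the call began, along the tool's axes at that moment; what a row does not reach only later rows make up. A row lasts 1/10 s, in which the tool goes at most 50 mm and 8.59 degrees, less where a joint would pass 70% of its speed; a pose out of reach is approached as far as the arm can. A call with a number of a shift or a turn outside -1 to 1 is refused whole. A call with a gripper value outside its range is refused whole. The fingers move at their own pace and stop on an object; "squeeze" is the grip in N (left out, the last holds). Time passes only in rows, so rows that repeat a pose let the fingers close. It gives the time, the measured TCP pose, the force, the opening and the grip force at its end, in the units of the state.
- telemetry.get_state(): the state, without advancing time (a new reading comes with each control period).
- grab_frame(name): name is "scene" or "top"; returns a dict with "image" (400x640x3 uint8, blue, green, red), "depth" (400x640 float32, m along the optical axis (not along the pixel's ray), 0 where there is no reading), "fx", "fy", "cx", "cy" (pixels), "dist" ([k1, k2, p1, p2, k3] as OpenCV has them; the pictures are not rectified), "world_from_camera" (4x4, takes a point from camera to world coordinates). Camera axes: x right, y up, looking along -z (the intrinsics and any distortion apply to the point x, -y, -z); pixel columns grow to the right and rows downward; lengths in m; the calibration is good to about 2 mm. A picture is of the moment at which its call begins.
- workorder.hand_in(): hands the job in; it is judged then, once.
The state is a dict: "time": time; "joint_pos": joint angles; "joint_velocities": joint speeds; "effort": joint torques, N m; "eef_pos": TCP position; "tool_rot": TCP orientation; "force": force on the tool from outside, world axes, zero at the start; "ft_torque": the same for the moment, N m; "width": finger opening in m; "grasp_force": force on a finger pad.
Only numpy, scipy, OpenCV 4.12 (cv2) and the standard library are available. Lean on these libraries where they do the work, as an engineer would, in place of code of your own. Each camera call takes 0.05 s, during which the arm holds its last target. There are 200 camera calls.

### The job

Lift the lens carriage of the inspection stand by its handle until its pawl catches the notch above, without driving the spring plunger over it in by more than half its stroke, then ease the carriage down onto the notch (no dropping) and let go. After that press the large round key on the key box just until it clicks and no further, and let it come back up. Do not push the tray, the jar or the lens tube out of place.

Things in the scene. Friction and masses are not known exactly. Their poses are not given: they have to be found in the camera images.
- handle (a point): Middle of the grip part of the lens carriage's handle, a level black bar 20 mm wide, 24 mm high, sticking out 115 mm from the carriage towards the robot, with a 34 x 34 x 12 mm end block. The point is half-way up the bar, 115 mm from the column's axis, 33 mm from the end block, 150 mm above the table at the start. Its x axis runs along the bar towards the column, y across the bar, z up.
- stand: Inspection stand, fixed to the table: grey base plate 150 x 225 x 22 mm, column 40 x 40 mm and 340 mm tall. Origin on the table under the column's axis; z up, x away from the handle. The carriage rides on the column; its 72 mm thick lens barrel hangs 115 mm to the column's +y side and reaches 150 mm above the handle.
- carriage (a joint): Height of the lens carriage above its start, m: 0, in the lower notch. It slides straight up, weighs 0.5 to 0.9 kg, falls if let go of between notches. The upper notch's plate has an unknown setting: it catches somewhere from 0.028 to 0.062. Over the last 25 mm a ramp swings the pawl (on the -y side) out, 1 to 3 N more; then it snaps in. 6 mm above the catch the carriage meets the plunger.
- plunger (a joint): How far the spring plunger of the overtravel stop above the carriage is pushed in, m: 0 free, 0.010 fully in. It takes 5.4 N to start it and 0.45 N more per mm. Its height goes with the upper notch's setting: always first met 6 mm above the catch.
- keybox: Fixed black key box, 120 x 150 x 45 mm (x, y, z), origin at the centre of its underside, x away from the robot. The large round key stands on its +y half, six small fixed rectangular keys (20 x 15 mm, 4 mm proud) on its -y half. It stands to the left or to the right of the stand.
- key_top (a point): Centre of the top face of the large round key (36 mm across, 10 mm above the key box top, 55 mm above the table), z up. It moves down with the key.
- key (a joint): How far the large round key is pressed, m: 0 free, 0.0085 at its bottom. It takes 3.5 N to start, about 8 N at 0.0022; then it clicks: the force falls steadily, to 6 N at 0.004 and 3.5 N at 0.006, and rises again beyond. It counts as pressed from 0.0026 on; beyond 0.006 is too far. It springs back when released.
- tray_mid (a point): Centre of a white four-cell plastic tray, 130 x 150 x 35 mm, loose on the table; it stands on the other side of the stand from the key box. Leave it.
- jar_mid (a point): Centre of a white screw jar, 64 mm across, 90 mm tall, loose on the table. Leave it.
- tube_mid (a point): Centre of an aluminium lens tube standing on end, 60 mm across, 95 mm tall, loose on the table. Leave it.

How it is judged:
By the outcome, as a careful person would: the job done as asked, in the order asked, and still so for the second after the job is handed in, with the robot touching nothing.
It also fails if it takes over 69 s, if anything falls off the work surface, if the arm or the gripper's body presses on something with over 40 N, if the wrist force passes 120 N, or if a joint passes its speed limit or range.

## Working session

There is one attempt and no reset: what is moved stays moved. The work goes in short steps, Python scripts to look and compute and a tool call to move; the robot and the scene stay as the last step left them, time stands still between calls to the robot, and variables do not carry over. Pictures are saved under pics/ and viewed, at most 10 in all, crops included, and the job is handed in when it is done.

Besides the shell and the picture viewer there is one more tool, called after "Call:" as name(argument=value, ...) on one line, values as JSON. send_rows: Moves the arm, as the interface text tells. Shifts and turns lie within -1 to 1; 1 stands for 250 mm of shift or 120 degrees of turn. Its arguments: {"type":"object","properties":{"hand":{"type":"array"},"linear":{"type":"array"},"spin":{"type":"array"},"squeeze":{"type":"number"}},"required":["hand","linear","spin"]}

```bash
mkdir -p pics; cat > h.py <<'E'
import numpy as np, cv2
from workcell import telemetry, grab_frame, workorder
def save(n):
    f=grab_frame(n); np.savez('pics/%s.npz'%n, **{k:np.array(v) for k,v in f.items()}); return f
def P(f,u,v,d=None):
    K=np.array([[f['fx'],0,f['cx']],[0,f['fy'],f['cy']],[0,0,1]],float)
    r=cv2.undistortPoints(np.array([[[u,v]]],float),K,np.array(f['dist'],float))[0,0]
    if d is None:
        w=f['depth'][int(v)-1:int(v)+2,int(u)-1:int(u)+2]; d=np.median(w[w>0])
    return (np.array(f['world_from_camera'])@[r[0]*d,-r[1]*d,-d,1])[:3]
def cloud(f):
    h,w=f['depth'].shape; K=np.array([[f['fx'],0,f['cx']],[0,f['fy'],f['cy']],[0,0,1]],float)
    u,v=np.meshgrid(np.arange(w),np.arange(h)); p=np.stack([u,v],-1).reshape(-1,1,2).astype(float)
    r=cv2.undistortPoints(p,K,np.array(f['dist'],float))[:,0]; d=f['depth'].reshape(-1)
    X=np.stack([r[:,0]*d,-r[:,1]*d,-d,np.ones_like(d)],1)@np.array(f['world_from_camera']).T
    X=X[:,:3]; X[d==0]=np.nan; return X.reshape(h,w,3)
E
python3 - <<'E'
from h import *
a=save('scene');b=save('top')
cv2.imwrite('pics/s1.png',a['image']);cv2.imwrite('pics/t1.png',b['image'])
s=telemetry.get_state();print(s)
print(a['world_from_camera'],b['world_from_camera'])
E
```

```text
{'time': 0.1, 'joint_pos': array([-1.27096806e+00,  2.41292477e-01,  3.88795764e-03,  1.33520803e+00,
       -5.44859210e-07,  1.57080047e+00]), 'joint_velocities': array([-0.00050924, -0.00079834,  0.00197167,  0.00105077, -0.00191887,
       -0.00073049]), 'effort': array([-1.87583705e-04, -3.73137581e+01,  2.53010345e+01,  1.08236616e-02,
       -8.64071694e-05, -1.36548846e-05]), 'eef_pos': array([ 0.14755317, -0.47729002,  0.30313549]), 'tool_rot': array([[ 9.55388448e-01,  2.95351697e-01, -5.36952400e-04],
       [ 2.95352185e-01, -9.55386873e-01,  1.73503282e-03],
       [-5.52386442e-07, -1.81622038e-03, -9.99998351e-01]]), 'force': array([-0.22092867,  0.10811038,  0.74269662]), 'ft_torque': array([-0.01952579, -0.01414254, -0.02709384]), 'grasp_force': 0.0, 'width': 0.08533691324870672}
[[ 0.05983591 -0.72328534  0.68795202  1.16845678]
 [ 0.99817951  0.0381274  -0.0467329  -0.01148422]
 [ 0.0075714   0.68949591  0.72425     0.78522846]
 [ 0.          0.          0.          1.        ]] [[-0.01837328  0.98040086 -0.19615445  0.32187938]
 [-0.99980368 -0.01947137 -0.00367092  0.00457168]
 [-0.00741837  0.19604849  0.98056614  1.38175592]
 [ 0.          0.          0.          1.        ]]
```

View pics/s1.png

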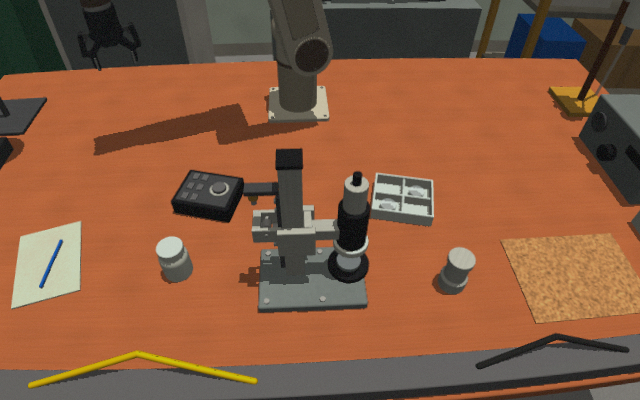

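View pics/t1.png

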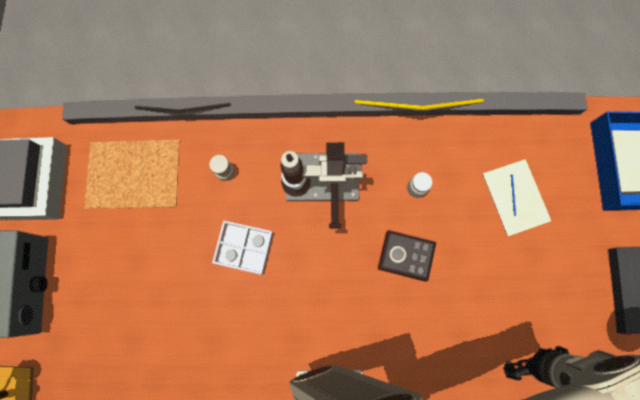

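Scene view: stand at centre (column about 290,220), handle pointing to the robot (~262,190), key box at its left (~208,195, round key 219,188), tray at right (403,198), jar/tube at (174,260) and (457,270). Top view: handle bar (335,205), end block (336,226), key (398,254).

```bash
python3 - <<'E'
from h import *
f={k:v for k,v in np.load('pics/top.npz').items()}
X=cloud(f)
for n,(u,v) in dict(column=(336,150),bar1=(335,190),bar2=(335,205),bar3=(335,215),block=(336,226),key=(398,254),jar=(421,184),tube=(220,165),barrel=(290,158)).items(): print(n,(u,v),P(f,u,v).round(4))
def rect(m,name):
    p=X[m]; print(name,len(p),p.mean(0).round(4),p.min(0).round(3),p.max(0).round(3)); r=cv2.minAreaRect(p[:,:2].astype(np.float32)); print('  rect',np.round(r[0],4),np.round(r[1],4),round(r[2],2)); return p
v,u=np.mgrid[:400,:640]
z=X[...,2]
p=rect((u>320)&(u<350)&(v>178)&(v<235)&(z>.14)&(z<.18),'bar')
c=p.mean(0);U,S,V=np.linalg.svd(p[:,:2]-c[:2],full_matrices=False);print('dir',V[0],np.degrees(np.arctan2(V[0,1],V[0,0])))
rect((u>370)&(u<445)&(v>225)&(v<285)&(z>.035)&(z<.075),'box')
rect((u>380)&(u<415)&(v>240)&(v<268)&(z>.0515)&(z<.075),'key')
rect((u>320)&(u<360)&(v>135)&(v<170)&(z>.3),'coltop')
rect((u>270)&(u<380)&(v>135)&(v<210)&(z>.012)&(z<.03),'base')
im=cv2.resize(f['image'][130:290,270:450],None,fx=4,fy=4,interpolation=cv2.INTER_CUBIC); cv2.imwrite('pics/t1c.png',im[:600])
E
```

```text
column (336, 150) [ 0.6542 -0.0244  0.3405]
bar1 (335, 190) [ 0.5965 -0.0238  0.1613]
bar2 (335, 205) [ 0.5545 -0.0229  0.161 ]
bar3 (335, 215) [ 0.527  -0.0222  0.1592]
block (336, 226) [ 0.4959 -0.0241  0.1648]
key (398, 254) [ 0.4254 -0.2057  0.0553]
jar (421, 184) [ 0.6254 -0.2778  0.0908]
tube (220, 165) [0.6941 0.3126 0.0949]
barrel (290, 158) [0.6497 0.0893 0.2972]
bar 451 [ 0.5597 -0.0213  0.1615] [ 0.492 -0.064  0.142] [0.627 0.014 0.18 ]
  rect [ 0.5586 -0.0282] [0.1327 0.0787] 3.27
dir [-0.9998974   0.01432452] 179.1792375665422
box 2052 [ 0.4225 -0.2347  0.0464] [ 0.349 -0.321  0.035] [ 0.499 -0.15   0.061]
  rect [ 0.424  -0.2361] [0.15   0.1219] 73.99
key 125 [ 0.4252 -0.2057  0.0549] [ 0.388 -0.252  0.052] [ 0.462 -0.164  0.061]
  rect [ 0.4252 -0.2107] [0.0845 0.0748] 81.77
coltop 371 [ 0.6484 -0.0229  0.3361] [ 0.63  -0.044  0.3  ] [ 0.673 -0.002  0.346]
  rect [ 0.6515 -0.0232] [0.0409 0.0432] 88.61
base 1168 [0.647  0.0038 0.0218] [ 0.596 -0.099  0.012] [0.747 0.124 0.03 ]
  rect [0.6718 0.0122] [0.2222 0.151 ] 89.65
```

View pics/t1c.png

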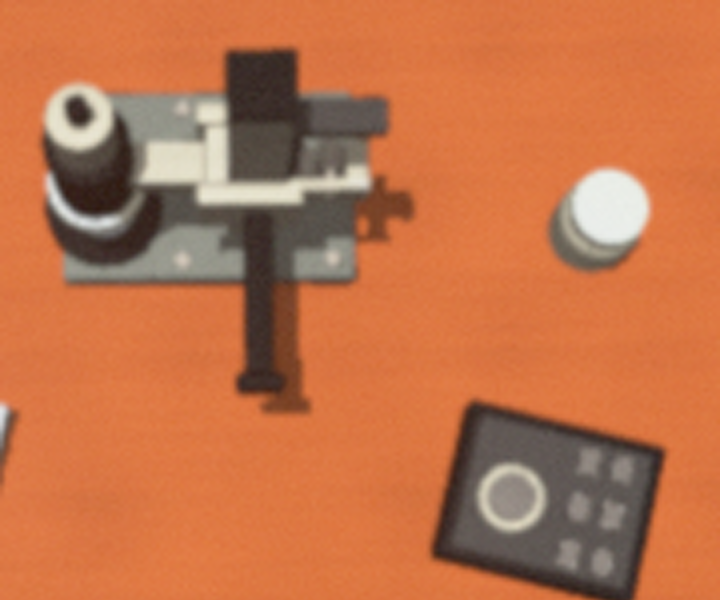

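Call:
send_rows(hand=[1, 1, 1, 1, 1], linear=[[0.135, -0.085, 0], [0.27, -0.17, 0], [0.405, -0.255, 0], [0.54, -0.34, 0], [0.674, -0.425, 0]], spin=[0.03, 0.06, 0.09, 0.12, 0.143], squeeze=60)

```text
time: 0.6
eef_pos: [0.2778, -0.325, 0.3035]
tool_rot: [[1.0, -0.002, -0.0], [-0.002, -1.0, 0.001], [-0.0, -0.001, -1.0]]
force: [0.5, 0.2, -0.3]
width: 0.0853
grasp_force: 0.0
```

Call:
send_rows(hand=[1, 1, 1, 1, 1], linear=[[0.104, -0.12, 0], [0.208, -0.24, 0], [0.312, -0.36, 0], [0.416, -0.48, 0], [0.518, -0.605, 0]], spin=[0, 0, 0, 0, 0])

```text
time: 1.1
eef_pos: [0.4074, -0.1737, 0.3036]
tool_rot: [[1.0, 0.0, -0.0], [0.0, -1.0, 0.0], [-0.0, -0.0, -1.0]]
force: [0.1, 0.1, -0.3]
width: 0.0851
grasp_force: 0.0
```

Call:
send_rows(hand=[1, 1, 1, 1, 1], linear=[[0.104, -0.12, 0], [0.208, -0.24, 0], [0.312, -0.36, 0], [0.416, -0.48, 0], [0.516, -0.602, 0]], spin=[0, 0, 0, 0, 0])

```text
time: 1.6
eef_pos: [0.5364, -0.0231, 0.3034]
tool_rot: [[1.0, 0.001, -0.001], [0.001, -1.0, -0.0], [-0.001, 0.0, -1.0]]
force: [0.4, -0.8, 0.1]
width: 0.0853
grasp_force: 0.0
```

Call:
send_rows(hand=[0.7, 0.7, 0.7, 0.7, 0.7], linear=[[0, 0, 0.04], [0, 0, 0.08], [0, 0, 0.12], [0, 0, 0.16], [0, 0, 0.16]], spin=[0, 0, 0, 0, 0])

```text
time: 2.1
eef_pos: [0.5341, -0.0255, 0.262]
tool_rot: [[1.0, -0.001, -0.004], [-0.001, -1.0, 0.0], [-0.004, -0.0, -1.0]]
force: [-0.4, 0.3, 0.3]
width: 0.0595
grasp_force: 0.0
```

```bash
python3 - <<'E'
from h import *
a=save('scene');b=save('top')
i=cv2.resize(a['image'][90:290,200:400],None,fx=3,fy=3,interpolation=cv2.INTER_CUBIC)
cv2.imwrite('pics/s2.png',i)
E
```

```text
(no output)
```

View pics/s2.png

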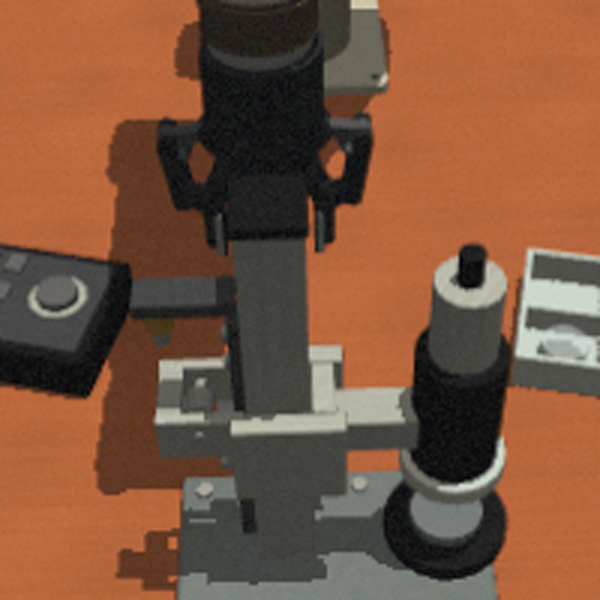

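Fingers (crop 215,235 and 320,235) straddle the handle line; stop bracket with plunger (150,320) sits beside the column, clear of the gripper. Descend.

Call:
send_rows(hand=[0.7, 0.7, 0.7, 0.7, 0.7], linear=[[0, 0, 0.06], [0, 0, 0.12], [0, 0, 0.18], [0, 0, 0.22], [0, 0, 0.23]], spin=[0, 0, 0, 0, 0])

```text
time: 2.7
eef_pos: [0.5352, -0.0248, 0.2057]
tool_rot: [[1.0, -0.0, -0.001], [-0.0, -1.0, 0.0], [-0.001, -0.0, -1.0]]
force: [0.2, -0.3, -0.3]
width: 0.0595
grasp_force: 0.0
```

Call:
send_rows(hand=[0.5, 0.5, 0.5, 0.5], linear=[[0, 0, 0], [0, 0, 0], [0, 0, 0], [0, 0, 0]], spin=[0, 0, 0, 0])

```text
time: 3.1
eef_pos: [0.536, -0.0246, 0.2071]
tool_rot: [[1.0, 0.0, 0.001], [0.0, -1.0, -0.0], [0.001, 0.0, -1.0]]
force: [0.6, -0.1, 0.7]
width: 0.0426
grasp_force: 0.0
```

Call:
send_rows(hand=[0.3, 0.2, 0.1, 0, 0], linear=[[0, -0.006, 0.006], [0, -0.006, 0.008], [0, -0.006, 0.008], [0, -0.006, 0.008], [0, -0.006, 0.008]], spin=[0, 0, 0, 0, 0], squeeze=25)

```text
time: 3.6
eef_pos: [0.5358, -0.0225, 0.2048]
tool_rot: [[1.0, 0.001, 0.0], [0.001, -1.0, 0.001], [0.0, -0.001, -1.0]]
force: [-1.7, 3.8, 4.0]
width: 0.0194
grasp_force: 27.6
```

Call:
send_rows(hand=[0, 0, 0], linear=[[0, 0, 0], [0, 0, 0], [0, 0, 0]], spin=[0, 0, 0])

```text
time: 3.9
eef_pos: [0.5358, -0.0225, 0.2048]
tool_rot: [[1.0, 0.001, 0.0], [0.001, -1.0, 0.001], [0.0, -0.001, -1.0]]
force: [-1.1, 4.8, 4.4]
width: 0.0195
grasp_force: 27.7
```

Call:
send_rows(hand=[0, 0, 0, 0], linear=[[0, -0.003, 0], [0, -0.003, -0.004], [0, -0.003, -0.012], [0, -0.003, -0.012]], spin=[0, 0, 0, 0], squeeze=50)

```text
time: 4.3
eef_pos: [0.5358, -0.0224, 0.2063]
tool_rot: [[1.0, 0.0, -0.001], [0.0, -1.0, 0.0], [-0.001, -0.0, -1.0]]
force: [3.2, 3.9, -8.5]
width: 0.0192
grasp_force: 51.3
```

Call:
send_rows(hand=[0, 0, 0, 0, 0], linear=[[0, 0, -0.008], [0, 0, -0.02], [0, 0, -0.032], [0, 0, -0.04], [0, 0, -0.04]], spin=[0, 0, 0, 0, 0])

```text
time: 4.8
eef_pos: [0.5358, -0.0224, 0.2163]
tool_rot: [[1.0, 0.0, -0.001], [0.0, -1.0, 0.0], [-0.001, -0.0, -1.0]]
force: [3.8, 2.4, -8.3]
width: 0.0192
grasp_force: 51.1
```

Call:
send_rows(hand=[0, 0, 0, 0, 0], linear=[[0, 0, -0.008], [0, 0, -0.016], [0, 0, -0.024], [0, 0, -0.024], [0, 0, -0.024]], spin=[0, 0, 0, 0, 0])

```text
time: 5.3
eef_pos: [0.5358, -0.0224, 0.2221]
tool_rot: [[1.0, 0.0, -0.001], [0.0, -1.0, 0.0], [-0.001, -0.0, -1.0]]
force: [5.1, 4.1, -7.9]
width: 0.0193
grasp_force: 51.0
```

Call:
send_rows(hand=[0, 0, 0, 0, 0], linear=[[0, 0, -0.008], [0, 0, -0.016], [0, 0, -0.024], [0, 0, -0.024], [0, 0, -0.024]], spin=[0, 0, 0, 0, 0])

```text
time: 5.8
eef_pos: [0.5358, -0.0224, 0.2281]
tool_rot: [[1.0, 0.0, -0.001], [0.0, -1.0, 0.0], [-0.001, -0.0, -1.0]]
force: [5.2, 3.0, -9.7]
width: 0.0191
grasp_force: 50.9
```

Call:
send_rows(hand=[0, 0, 0, 0], linear=[[0, 0, -0.004], [0, 0, -0.008], [0, 0, -0.008], [0, 0, -0.008]], spin=[0, 0, 0, 0])

```text
time: 6.2
eef_pos: [0.5358, -0.0224, 0.2298]
tool_rot: [[1.0, 0.0, -0.001], [0.0, -1.0, 0.0], [-0.001, -0.0, -1.0]]
force: [4.8, 2.8, -10.2]
width: 0.0191
grasp_force: 50.9
```

Call:
send_rows(hand=[0, 0, 0, 0], linear=[[0, 0, -0.004], [0, 0, -0.008], [0, 0, -0.008], [0, 0, -0.008]], spin=[0, 0, 0, 0])

```text
time: 6.6
eef_pos: [0.5358, -0.0224, 0.2318]
tool_rot: [[1.0, 0.0, -0.001], [0.0, -1.0, 0.0], [-0.001, -0.0, -1.0]]
force: [5.1, 3.6, -10.9]
width: 0.0193
grasp_force: 50.9
```

Call:
send_rows(hand=[0, 0, 0, 0], linear=[[0, 0, -0.004], [0, 0, -0.008], [0, 0, -0.008], [0, 0, -0.008]], spin=[0, 0, 0, 0])

```text
time: 7.0
eef_pos: [0.5358, -0.0224, 0.2338]
tool_rot: [[1.0, 0.0, -0.001], [0.0, -1.0, 0.0], [-0.001, -0.0, -1.0]]
force: [5.6, 2.1, -11.1]
width: 0.0191
grasp_force: 50.9
```

Call:
send_rows(hand=[0, 0, 0, 0], linear=[[0, 0, -0.004], [0, 0, -0.008], [0, 0, -0.008], [0, 0, -0.008]], spin=[0, 0, 0, 0])

```text
time: 7.4
eef_pos: [0.5358, -0.0224, 0.2357]
tool_rot: [[1.0, 0.0, -0.001], [0.0, -1.0, 0.0], [-0.001, -0.0, -1.0]]
force: [5.4, 2.2, -10.5]
width: 0.0193
grasp_force: 50.9
```

Call:
send_rows(hand=[0, 0, 0, 0], linear=[[0, 0, -0.004], [0, 0, -0.008], [0, 0, -0.008], [0, 0, -0.008]], spin=[0, 0, 0, 0])

```text
time: 7.8
eef_pos: [0.5358, -0.0224, 0.2378]
tool_rot: [[1.0, 0.0, -0.001], [0.0, -1.0, 0.0], [-0.001, -0.0, -1.0]]
force: [4.9, 2.1, -9.8]
width: 0.0192
grasp_force: 50.9
```

Call:
send_rows(hand=[0, 0, 0, 0], linear=[[0, 0, -0.004], [0, 0, -0.008], [0, 0, -0.008], [0, 0, -0.008]], spin=[0, 0, 0, 0])

```text
time: 8.2
eef_pos: [0.5358, -0.0224, 0.24]
tool_rot: [[1.0, 0.0, -0.001], [0.0, -1.0, 0.0], [-0.001, -0.0, -1.0]]
force: [4.4, 2.9, -9.6]
width: 0.0194
grasp_force: 50.9
```

Call:
send_rows(hand=[0, 0, 0, 0], linear=[[0, 0, -0.004], [0, 0, -0.008], [0, 0, -0.008], [0, 0, -0.008]], spin=[0, 0, 0, 0])

```text
time: 8.6
eef_pos: [0.5358, -0.0224, 0.242]
tool_rot: [[1.0, 0.0, -0.001], [0.0, -1.0, 0.0], [-0.001, -0.0, -1.0]]
force: [3.7, 3.2, -8.2]
width: 0.0193
grasp_force: 50.9
```

```bash
python3 - <<'E'
from h import *
a=save('scene');b=save('top')
i=cv2.resize(a['image'][165:265,235:335],None,fx=6,fy=6,interpolation=cv2.INTER_CUBIC)
i=cv2.convertScaleAbs(i,alpha=1.6,beta=20)
cv2.imwrite('pics/s3.png',i)
print(telemetry.get_state()['force'])
E
```

```text
[ 4.94790656  3.26657583 -8.42902375]
```

View pics/s3.png

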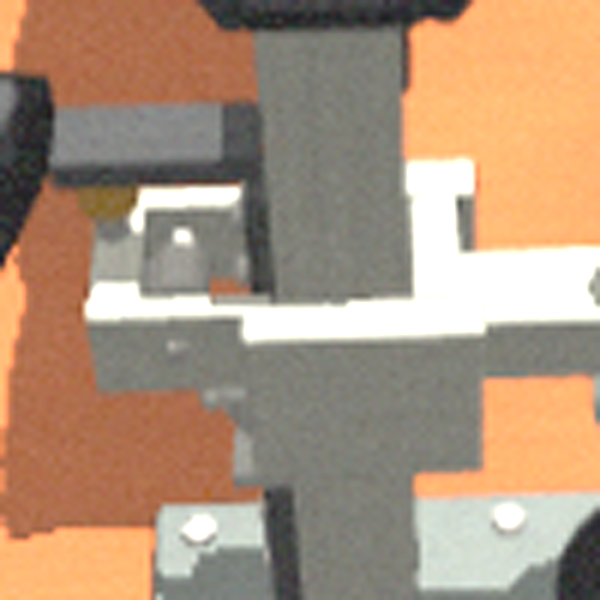

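Enlarged crop: plunger (yellow 105,203; grey tip 110,232) hangs just over the carriage's left arm (95–130, 240–300). Get its gap from depth.

```bash
python3 - <<'E'
from h import *
f={k:v for k,v in np.load('pics/scene.npz').items()}
X=cloud(f)
for v in range(190,222): print(v,[ '%.3f/%.3f/%.3f'%tuple(X[v,u]) for u in (251,253,255)], f['image'][v,253])
E
```

```text
190 ['0.662/-0.091/0.276', '0.661/-0.088/0.274', '0.664/-0.084/0.277'] [73 76 73]
191 ['0.665/-0.091/0.276', '0.664/-0.088/0.275', '0.665/-0.084/0.276'] [70 70 69]
192 ['0.666/-0.091/0.275', '0.664/-0.088/0.273', '0.665/-0.085/0.273'] [50 49 48]
193 ['0.666/-0.092/0.272', '0.665/-0.088/0.271', '0.664/-0.085/0.270'] [32 29 26]
194 ['0.666/-0.092/0.270', '0.667/-0.088/0.271', '0.665/-0.085/0.268'] [32 36 33]
195 ['0.664/-0.092/0.266', '0.665/-0.089/0.267', '0.664/-0.085/0.265'] [31 31 34]
196 ['0.661/-0.093/0.260', '0.662/-0.090/0.260', '0.658/-0.087/0.257'] [28 47 60]
197 ['0.662/-0.093/0.258', '0.662/-0.090/0.258', '0.658/-0.087/0.254'] [10 50 69]
198 ['0.661/-0.094/0.255', '0.662/-0.090/0.255', '0.659/-0.087/0.252'] [32 58 75]
199 ['0.661/-0.094/0.252', '0.662/-0.090/0.253', '0.660/-0.087/0.250'] [29 57 73]
200 ['0.662/-0.094/0.251', '0.662/-0.091/0.251', '0.661/-0.087/0.249'] [20 52 72]
201 ['0.657/-0.095/0.243', '0.658/-0.091/0.244', '0.656/-0.088/0.241'] [39 57 71]
202 ['0.655/-0.096/0.238', '0.658/-0.092/0.241', '0.657/-0.088/0.240'] [56 64 68]
203 ['0.655/-0.096/0.235', '0.657/
[... 837 characters left out ...]
/-0.089/0.223'] [161 178 178]
214 ['0.670/-0.097/0.223', '0.673/-0.093/0.225', '0.671/-0.089/0.224'] [162 178 178]
215 ['0.675/-0.096/0.225', '0.673/-0.093/0.223', '0.674/-0.089/0.224'] [191 196 190]
216 ['0.675/-0.096/0.223', '0.676/-0.093/0.223', '0.676/-0.089/0.224'] [183 191 188]
217 ['0.678/-0.096/0.224', '0.679/-0.093/0.224', '0.677/-0.089/0.222'] [151 166 167]
218 ['0.679/-0.096/0.222', '0.677/-0.093/0.220', '0.678/-0.089/0.220'] [ 99 110 111]
219 ['0.679/-0.097/0.219', '0.680/-0.093/0.220', '0.678/-0.090/0.217'] [61 68 64]
220 ['0.680/-0.097/0.217', '0.680/-0.093/0.218', '0.678/-0.090/0.215'] [60 64 63]
221 ['0.679/-0.097/0.214', '0.678/-0.094/0.213', '0.678/-0.090/0.213'] [64 67 66]
```

Call:
send_rows(hand=[0, 0, 0, 0], linear=[[0, 0, -0.004], [0, 0, -0.008], [0, 0, -0.008], [0, 0, -0.008]], spin=[0, 0, 0, 0])

```text
time: 9.1
eef_pos: [0.5358, -0.0224, 0.244]
tool_rot: [[1.0, 0.0, -0.001], [0.0, -1.0, 0.0], [-0.001, -0.0, -1.0]]
force: [4.9, 3.4, -9.0]
width: 0.0188
grasp_force: 50.9
```

Call:
send_rows(hand=[0, 0, 0, 0], linear=[[0, 0, -0.004], [0, 0, -0.008], [0, 0, -0.008], [0, 0, -0.008]], spin=[0, 0, 0, 0])

```text
time: 9.5
eef_pos: [0.5358, -0.0224, 0.2462]
tool_rot: [[1.0, 0.0, -0.001], [0.0, -1.0, 0.0], [-0.001, -0.0, -1.0]]
force: [5.2, 2.9, -8.3]
width: 0.0192
grasp_force: 51.0
```

Call:
send_rows(hand=[0, 0, 0, 0], linear=[[0, 0, -0.004], [0, 0, -0.008], [0, 0, -0.008], [0, 0, -0.008]], spin=[0, 0, 0, 0])

```text
time: 9.9
eef_pos: [0.5358, -0.0223, 0.2483]
tool_rot: [[1.0, 0.0, -0.001], [0.0, -1.0, 0.0], [-0.001, -0.0, -1.0]]
force: [3.7, 3.2, -8.7]
width: 0.0193
grasp_force: 51.2
```

```bash
python3 - <<'E'
from h import *
f=save('scene'); X=cloud(f)
for v in range(194,216): print(v,[ '%.3f/%.3f/%.3f'%tuple(X[v,u]) for u in (251,253,255)], f['image'][v,253])
i=cv2.resize(f['image'][175:235,240:300],None,fx=10,fy=10,interpolation=cv2.INTER_CUBIC)
cv2.imwrite('pics/s4.png',cv2.convertScaleAbs(i,alpha=1.6,beta=20))
E
```

```text
194 ['0.665/-0.092/0.268', '0.663/-0.089/0.266', '0.665/-0.085/0.268'] [30 32 33]
195 ['0.666/-0.092/0.267', '0.665/-0.089/0.266', '0.663/-0.086/0.264'] [30 29 29]
196 ['0.660/-0.093/0.259', '0.661/-0.090/0.260', '0.660/-0.086/0.258'] [31 48 60]
197 ['0.662/-0.093/0.258', '0.661/-0.090/0.257', '0.660/-0.087/0.255'] [15 50 69]
198 ['0.660/-0.094/0.254', '0.661/-0.090/0.254', '0.661/-0.087/0.255'] [17 51 68]
199 ['0.662/-0.094/0.253', '0.662/-0.090/0.253', '0.658/-0.087/0.248'] [28 56 71]
200 ['0.662/-0.094/0.250', '0.662/-0.091/0.250', '0.659/-0.087/0.247'] [22 54 70]
201 ['0.657/-0.095/0.242', '0.657/-0.092/0.242', '0.656/-0.088/0.242'] [31 55 66]
202 ['0.656/-0.096/0.239', '0.658/-0.092/0.241', '0.655/-0.089/0.238'] [49 57 63]
203 ['0.656/-0.096/0.237', '0.656/-0.092/0.236', '0.657/-0.089/0.238'] [59 63 65]
204 ['0.651/-0.097/0.229', '0.657/-0.092/0.235', '0.656/-0.089/0.234'] [62 60 62]
205 ['0.656/-0.096/0.232', '0.655/-0.093/0.230', '0.656/-0.089/0.230'] [76 81 81]
206 ['0.657/-0.096/0.230', '0.657/-0.093/0.229', '0.658/-0.089/0.230'] [83 92 90]
207 ['0.660/-0.096/0.230', '0.659/-0.093/0.229', '0.661/-0.089/0.231'] [87 93 96]
208 ['0.663/-0.096/0.231', '0.662/-0.093/0.229', '0.662/-0.089/0.229'] [85 92 93]
209 ['0.665/-0.096/0.230', '0.665/-0.093/0.230', '0.665/-0.089/0.230'] [87 91 91]
210 ['0.668/-0.096/0.231', '0.668/-0.092/0.230', '0.668/-0.089/0.231'] [140 153 155]
211 ['0.669/-0.096/0.229', '0.670/-0.092/0.231', '0.671/-0.089/0.231'] [165 178 180]
212 ['0.672/-0.096/0.230', '0.672/-0.092/0.230', '0.672/-0.089/0.230'] [183 191 189]
213 ['0.673/-0.096/0.229', '0.674/-0.092/0.229', '0.676/-0.088/0.231'] [178 190 188]
214 ['0.675/-0.096/0.229', '0.676/-0.092/0.229', '0.677/-0.088/0.230'] [170 187 185]
215 ['0.678/-0.096/0.229', '0.678/-0.092/0.229', '0.677/-0.089/0.227'] [125 138 137]
```

View pics/s4.png

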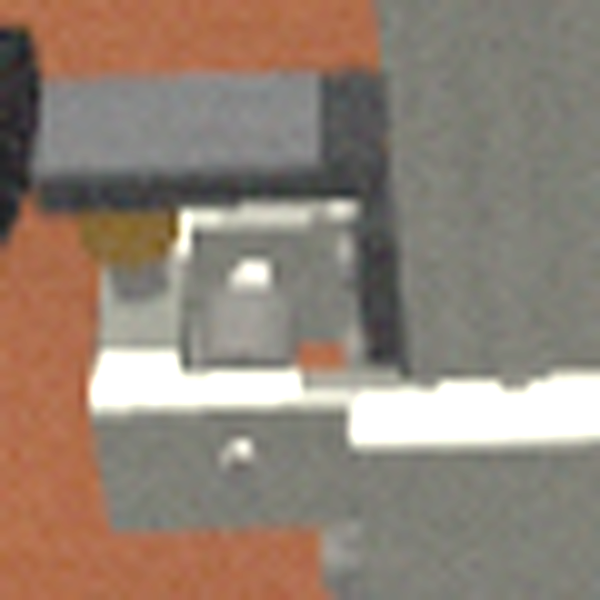

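Crop: plunger tip (140,285) is within ~4 mm of the carriage arm; the catch should be just passed. Go on in 1 mm steps until the plunger is just felt, to be certain.

Call:
send_rows(hand=[0, 0, 0], linear=[[0, 0, -0.004], [0, 0, -0.006], [0, 0, -0.006]], spin=[0, 0, 0])

```text
time: 10.25
eef_pos: [0.5358, -0.0224, 0.2498]
tool_rot: [[1.0, 0.0, -0.001], [0.0, -1.0, 0.0], [-0.001, -0.0, -1.0]]
force: [4.8, 3.5, -8.9]
width: 0.0194
grasp_force: 51.2
```

Call:
send_rows(hand=[0, 0, 0], linear=[[0, 0, -0.004], [0, 0, -0.006], [0, 0, -0.006]], spin=[0, 0, 0])

```text
time: 10.55
eef_pos: [0.5358, -0.0224, 0.2513]
tool_rot: [[1.0, 0.0, -0.001], [0.0, -1.0, 0.0], [-0.001, -0.0, -1.0]]
force: [3.0, 2.6, -7.3]
width: 0.0193
grasp_force: 51.2
```

Call:
send_rows(hand=[0, 0, 0], linear=[[0, 0, -0.004], [0, 0, -0.004], [0, 0, -0.004]], spin=[0, 0, 0])

```text
time: 10.85
eef_pos: [0.5358, -0.0224, 0.2518]
tool_rot: [[1.0, 0.0, -0.001], [0.0, -1.0, 0.0], [-0.001, -0.0, -1.0]]
force: [5.6, 2.9, -10.5]
width: 0.0193
grasp_force: 50.8
```

Call:
send_rows(hand=[0, 0, 0], linear=[[0, 0, -0.004], [0, 0, -0.004], [0, 0, -0.004]], spin=[0, 0, 0])

```text
time: 11.15
eef_pos: [0.5359, -0.0224, 0.2523]
tool_rot: [[1.0, 0.0, -0.002], [0.0, -1.0, 0.0], [-0.002, -0.0, -1.0]]
force: [5.7, 2.9, -13.1]
width: 0.0191
grasp_force: 50.5
```

Call:
send_rows(hand=[0, 0, 0], linear=[[0, 0, -0.004], [0, 0, -0.004], [0, 0, -0.004]], spin=[0, 0, 0])

```text
time: 11.45
eef_pos: [0.5359, -0.0224, 0.2532]
tool_rot: [[1.0, 0.0, -0.002], [0.0, -1.0, 0.0], [-0.002, -0.0, -1.0]]
force: [6.7, 3.9, -12.5]
width: 0.0189
grasp_force: 50.4
```

Plunger felt at z≈0.2515 (about 1–1.5 mm in), so the catch lies at z≈0.2455. Ease down.

Call:
send_rows(hand=[0, 0, 0, 0, 0], linear=[[0, 0, 0.006], [0, 0, 0.012], [0, 0, 0.018], [0, 0, 0.024], [0, 0, 0.024]], spin=[0, 0, 0, 0, 0])

```text
time: 11.95
eef_pos: [0.5358, -0.0224, 0.2487]
tool_rot: [[1.0, 0.0, -0.0], [0.0, -1.0, 0.0], [-0.0, -0.0, -1.0]]
force: [4.9, 2.5, -8.4]
width: 0.0195
grasp_force: 51.2
```

Call:
send_rows(hand=[0, 0, 0, 0], linear=[[0, 0, 0.002], [0, 0, 0.004], [0, 0, 0.004], [0, 0, 0.004]], spin=[0, 0, 0, 0])

```text
time: 12.35
eef_pos: [0.5358, -0.0224, 0.2481]
tool_rot: [[1.0, 0.0, -0.0], [0.0, -1.0, 0.0], [-0.0, -0.0, -1.0]]
force: [4.0, 2.8, -6.9]
width: 0.0191
grasp_force: 51.3
```

Call:
send_rows(hand=[0, 0, 0, 0], linear=[[0, 0, 0.002], [0, 0, 0.004], [0, 0, 0.004], [0, 0, 0.004]], spin=[0, 0, 0, 0])

```text
time: 12.75
eef_pos: [0.5358, -0.0224, 0.2472]
tool_rot: [[1.0, 0.0, 0.0], [0.0, -1.0, 0.0], [0.0, -0.0, -1.0]]
force: [4.6, 3.2, -6.8]
width: 0.0188
grasp_force: 51.3
```

Call:
send_rows(hand=[0, 0, 0, 0], linear=[[0, 0, 0.002], [0, 0, 0.004], [0, 0, 0.004], [0, 0, 0.004]], spin=[0, 0, 0, 0])

```text
time: 13.15
eef_pos: [0.5358, -0.0224, 0.2462]
tool_rot: [[1.0, 0.0, 0.0], [0.0, -1.0, 0.0], [0.0, -0.0, -1.0]]
force: [4.5, 3.5, -6.3]
width: 0.0191
grasp_force: 51.3
```

Call:
send_rows(hand=[0, 0, 0, 0], linear=[[0, 0, 0.002], [0, 0, 0.004], [0, 0, 0.004], [0, 0, 0.004]], spin=[0, 0, 0, 0])

```text
time: 13.55
eef_pos: [0.5358, -0.0224, 0.2456]
tool_rot: [[1.0, 0.0, 0.0], [0.0, -1.0, -0.0], [0.0, 0.0, -1.0]]
force: [3.2, 3.1, -4.9]
width: 0.0192
grasp_force: 51.7
```

Call:
send_rows(hand=[0, 0, 0, 0], linear=[[0, 0, 0.002], [0, 0, 0.004], [0, 0, 0.004], [0, 0, 0.004]], spin=[0, 0, 0, 0])

```text
time: 13.95
eef_pos: [0.5357, -0.0223, 0.2454]
tool_rot: [[1.0, 0.0, 0.001], [0.0, -1.0, -0.0], [0.001, 0.0, -1.0]]
force: [-0.1, 2.7, 4.1]
width: 0.0193
grasp_force: 52.8
```

Landed: at z=0.2454 the force turned from −5 to +4 N. Unload and release.

Call:
send_rows(hand=[0, 0, 0.1, 0.3, 0.45], linear=[[0, 0, -0.002], [0, 0, -0.002], [0, 0, -0.002], [0, 0, -0.002], [0, 0, -0.002]], spin=[0, 0, 0, 0, 0])

```text
time: 14.45
eef_pos: [0.5351, -0.0229, 0.2441]
tool_rot: [[1.0, 0.001, -0.002], [0.001, -1.0, -0.002], [-0.002, 0.002, -1.0]]
force: [-0.3, -0.1, -0.3]
width: 0.0377
grasp_force: 0.0
```

Call:
send_rows(hand=[0.6, 0.6, 0.6, 0.6, 0.6], linear=[[0, 0, 0], [0, 0, 0], [0, 0, 0], [0, 0, 0], [0, 0, 0]], spin=[0, 0, 0, 0, 0])

```text
time: 14.95
eef_pos: [0.5357, -0.0224, 0.2449]
tool_rot: [[1.0, 0.0, -0.0], [0.0, -1.0, -0.0], [-0.0, 0.0, -1.0]]
force: [-0.3, -0.1, 0.2]
width: 0.0515
grasp_force: 0.0
```

Call:
send_rows(hand=[0.6, 0.6, 0.6, 0.6, 0.6], linear=[[0, 0, -0.05], [0, 0, -0.12], [0, 0, -0.2], [0, 0, -0.28], [0, 0, -0.32]], spin=[0, 0, 0, 0, 0])

```text
time: 15.45
eef_pos: [0.5362, -0.0224, 0.3268]
tool_rot: [[1.0, 0.0, 0.003], [0.0, -1.0, -0.0], [0.003, 0.0, -1.0]]
force: [-0.2, 0.3, 0.6]
width: 0.0511
grasp_force: 0.0
```

```bash
python3 - <<'E'
from h import *
f=save('scene'); X=cloud(f); b=save('top'); Y=cloud(b)
print('carriage arm top z', [X[v,253].round(4).tolist() for v in (207,209,211,213)])
i=f['image'][100:290,140:390]
cv2.imwrite('pics/s5.png',cv2.resize(i,None,fx=3,fy=3,interpolation=cv2.INTER_CUBIC))
v,u=np.mgrid[:400,:640]; z=Y[...,2]; g=b['image'].astype(int)
# key: top face circle; box top
for (uu,vv) in ((398,254),(396,252),(400,256),(398,250),(398,258)): print(uu,vv,P(b,uu,vv).round(4))
m=(u>370)&(u<445)&(v>225)&(v<285)&(z>.036)&(z<.075)
r=cv2.minAreaRect(Y[m][:,:2].astype(np.float32)); print(r)
print(telemetry.get_state()['eef_pos'])
E
```

```text
carriage arm top z [[0.6574, -0.0932, 0.2271], [0.6627, -0.0929, 0.2276], [0.6677, -0.0926, 0.2278], [0.6706, -0.0927, 0.2257]]
398 254 [ 0.4256 -0.2059  0.0538]
396 252 [ 0.4314 -0.2001  0.0553]
400 256 [ 0.4194 -0.2112  0.0559]
398 250 [ 0.4372 -0.2064  0.0544]
398 258 [ 0.4138 -0.205   0.0561]
((0.4237673878669739, -0.23607748746871948), (0.15048626065254211, 0.12139175087213516), 74.3499984741211)
[ 0.53638331 -0.02238302  0.32644918]
```

View pics/s5.png

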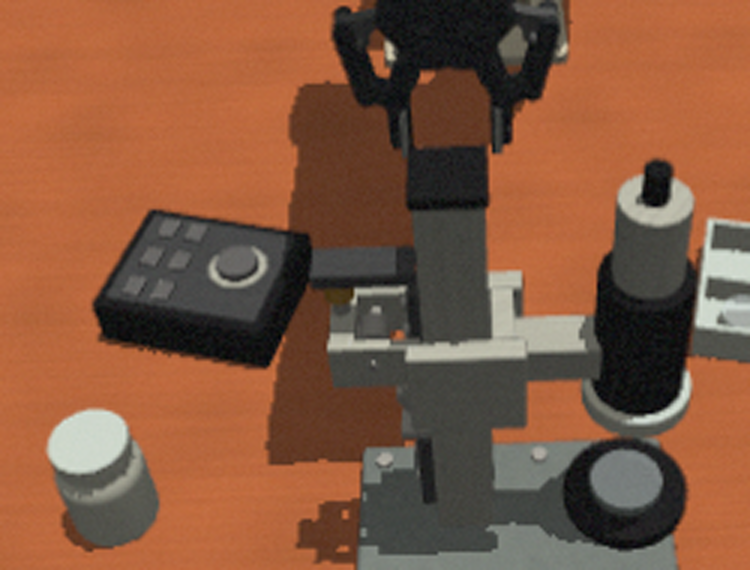

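Carriage stays up on the notch (arm at z≈0.227). Jar, tray in place. Now the key at about (0.425, −0.206).

Call:
send_rows(hand=[0, 0, 0, 0, 0], linear=[[-0.08, 0.14, 0], [-0.17, 0.29, 0], [-0.27, 0.44, 0], [-0.36, 0.59, 0], [-0.445, 0.734, 0]], spin=[0, 0, 0, 0, 0], squeeze=30)

```text
time: 16.05
eef_pos: [0.4229, -0.2069, 0.3236]
tool_rot: [[1.0, 0.001, -0.002], [0.001, -1.0, 0.001], [-0.002, -0.001, -1.0]]
force: [0.4, -1.2, -0.0]
width: 0.0004
grasp_force: 0.0
```

Call:
send_rows(hand=[0, 0, 0, 0, 0], linear=[[0, 0, 0.12], [0, 0, 0.24], [0, 0, 0.38], [0, 0, 0.5], [0, 0, 0.62]], spin=[0, 0, 0, 0, 0])

```text
time: 16.55
eef_pos: [0.4234, -0.2055, 0.1675]
tool_rot: [[1.0, -0.0, -0.002], [0.0, -1.0, 0.001], [-0.002, -0.001, -1.0]]
force: [1.2, -0.2, -0.2]
width: 0.0003
grasp_force: 0.0
```

Call:
send_rows(hand=[0, 0, 0], linear=[[0, 0, 0], [0, 0, 0], [0, 0, 0]], spin=[0, 0, 0])

```text
time: 16.85
eef_pos: [0.4253, -0.2063, 0.1712]
tool_rot: [[1.0, 0.0, 0.002], [0.0, -1.0, -0.001], [0.002, 0.001, -1.0]]
force: [0.7, -0.4, -0.4]
width: -0.0001
grasp_force: 0.0
```

```bash
python3 - <<'E'
from h import *
f=save('scene')
i=f['image'][100:250,130:330]
cv2.imwrite('pics/s6.png',cv2.resize(i,None,fx=4,fy=4,interpolation=cv2.INTER_CUBIC))
E
```

```text
(no output)
```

View pics/s6.png

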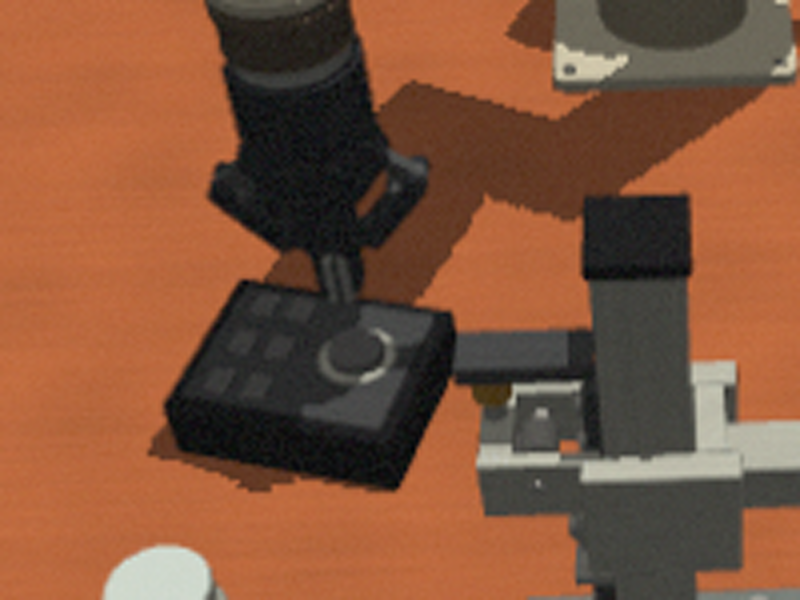

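Closed fingertips (340,300) are in line over the round key (356,353). Descend to just above.

Call:
send_rows(hand=[0, 0, 0, 0, 0], linear=[[0, 0, 0.04], [0, 0, 0.08], [0, 0, 0.12], [0, 0, 0.152], [0, 0, 0.152]], spin=[0, 0, 0, 0, 0])

```text
time: 17.4
eef_pos: [0.4234, -0.2054, 0.1302]
tool_rot: [[1.0, 0.0, -0.003], [0.0, -1.0, 0.001], [-0.003, -0.001, -1.0]]
force: [0.3, -0.6, 0.4]
width: 0.0001
grasp_force: 0.0
```

Call:
send_rows(hand=[0, 0, 0, 0], linear=[[0, 0, 0], [0, 0, 0], [0, 0, 0], [0, 0, 0]], spin=[0, 0, 0, 0])

```text
time: 17.8
eef_pos: [0.4247, -0.206, 0.1323]
tool_rot: [[1.0, 0.0, 0.001], [0.0, -1.0, -0.0], [0.001, 0.0, -1.0]]
force: [0.6, 1.0, 0.6]
width: -0.0001
grasp_force: 0.0
```

Call:
send_rows(hand=[0, 0, 0, 0], linear=[[0, 0, 0.004], [0, 0, 0.008], [0, 0, 0.008], [0, 0, 0.008]], spin=[0, 0, 0, 0])

```text
time: 18.2
eef_pos: [0.4244, -0.2059, 0.1299]
tool_rot: [[1.0, 0.0, -0.0], [0.0, -1.0, 0.0], [-0.0, -0.0, -1.0]]
force: [-0.1, 0.3, -0.1]
width: -0.0001
grasp_force: 0.0
```

Call:
send_rows(hand=[0, 0, 0, 0], linear=[[0, 0, 0.002], [0, 0, 0.004], [0, 0, 0.004], [0, 0, 0.004]], spin=[0, 0, 0, 0])

```text
time: 18.6
eef_pos: [0.4245, -0.2059, 0.1289]
tool_rot: [[1.0, 0.0, -0.0], [0.0, -1.0, 0.0], [-0.0, -0.0, -1.0]]
force: [-0.1, 0.3, 0.1]
width: -0.0001
grasp_force: 0.0
```

Call:
send_rows(hand=[0, 0, 0, 0], linear=[[0, 0, 0.002], [0, 0, 0.004], [0, 0, 0.004], [0, 0, 0.004]], spin=[0, 0, 0, 0])

```text
time: 19.0
eef_pos: [0.4245, -0.2059, 0.1279]
tool_rot: [[1.0, 0.0, -0.0], [0.0, -1.0, 0.0], [-0.0, -0.0, -1.0]]
force: [-0.1, 0.7, -0.2]
width: 0.0001
grasp_force: 0.0
```

Call:
send_rows(hand=[0, 0, 0, 0], linear=[[0, 0, 0.002], [0, 0, 0.004], [0, 0, 0.004], [0, 0, 0.004]], spin=[0, 0, 0, 0])

```text
time: 19.4
eef_pos: [0.4245, -0.2059, 0.1271]
tool_rot: [[1.0, 0.0, 0.0], [0.0, -1.0, -0.0], [0.0, 0.0, -1.0]]
force: [-1.1, 1.1, 2.9]
width: -0.0002
grasp_force: 1.8
```

Contact at z≈0.1273; target about 4 mm further, watching for the force drop.

Call:
send_rows(hand=[0, 0, 0, 0], linear=[[0, 0, 0.002], [0, 0, 0.004], [0, 0, 0.004], [0, 0, 0.004]], spin=[0, 0, 0, 0])

```text
time: 19.8
eef_pos: [0.4245, -0.2059, 0.1262]
tool_rot: [[1.0, 0.0, 0.0], [0.0, -1.0, -0.0], [0.0, 0.0, -1.0]]
force: [0.1, 1.5, 6.4]
width: 0.0001
grasp_force: 3.0
```

Call:
send_rows(hand=[0, 0, 0, 0], linear=[[0, 0, 0.002], [0, 0, 0.004], [0, 0, 0.004], [0, 0, 0.004]], spin=[0, 0, 0, 0])

```text
time: 20.2
eef_pos: [0.4245, -0.2059, 0.1255]
tool_rot: [[1.0, 0.0, 0.0], [0.0, -1.0, -0.0], [0.0, 0.0, -1.0]]
force: [-3.3, 0.6, 7.2]
width: -0.0
grasp_force: 4.0
```

Call:
send_rows(hand=[0, 0, 0, 0], linear=[[0, 0, 0.002], [0, 0, 0.004], [0, 0, 0.004], [0, 0, 0.004]], spin=[0, 0, 0, 0])

```text
time: 20.6
eef_pos: [0.4245, -0.2059, 0.1243]
tool_rot: [[1.0, 0.0, 0.0], [0.0, -1.0, -0.0], [0.0, 0.0, -1.0]]
force: [-1.7, 0.9, 7.8]
width: -0.0001
grasp_force: 3.3
```

Call:
send_rows(hand=[0, 0, 0], linear=[[0, 0, 0.002], [0, 0, 0.002], [0, 0, 0.002]], spin=[0, 0, 0])

```text
time: 20.9
eef_pos: [0.4245, -0.2059, 0.1237]
tool_rot: [[1.0, 0.0, 0.0], [0.0, -1.0, -0.0], [0.0, 0.0, -1.0]]
force: [-1.1, 1.6, 5.9]
width: 0.0002
grasp_force: 3.0
```

Force fell from 7.8 to 5.9 N at about 3.6 mm: it has clicked. Let it up and withdraw.

Call:
send_rows(hand=[0, 0, 0, 0, 0], linear=[[0, 0, -0.008], [0, 0, -0.02], [0, 0, -0.06], [0, 0, -0.15], [0, 0, -0.25]], spin=[0, 0, 0, 0, 0])

```text
time: 21.4
eef_pos: [0.4239, -0.2056, 0.1861]
tool_rot: [[1.0, 0.0, -0.002], [0.0, -1.0, 0.001], [-0.002, -0.001, -1.0]]
force: [-0.0, -0.3, -0.4]
width: 0.0
grasp_force: 0.0
```

Call:
send_rows(hand=[0, 0, 0, 0, 0], linear=[[0, 0, -0.1], [0, 0, -0.2], [0, 0, -0.25], [0, 0, -0.25], [0, 0, -0.25]], spin=[0, 0, 0, 0, 0])

```text
time: 21.9
eef_pos: [0.4244, -0.2058, 0.2483]
tool_rot: [[1.0, 0.0, 0.0], [0.0, -1.0, 0.0], [0.0, -0.0, -1.0]]
force: [-0.3, 0.5, 0.5]
width: 0.0006
grasp_force: 0.0
```

```bash
python3 - <<'E'
from h import *
f=save('scene'); X=cloud(f)
print('arm top', X[209,253], 'key', X[185:191:2,219].round(4).tolist())
cv2.imwrite('pics/s7.png',f['image'])
s=telemetry.get_state(); print(s['time'],s['force'],s['eef_pos'])
E
```

```text
arm top [ 0.66254136 -0.09289428  0.22746615] key [[0.4231, -0.2062, 0.057], [0.432, -0.205, 0.0588], [0.4356, -0.2052, 0.0554]]
21.95 [0.05232786 0.55071357 0.0010793 ] [ 0.42402364 -0.20564714  0.24765562]
```

View pics/s7.png

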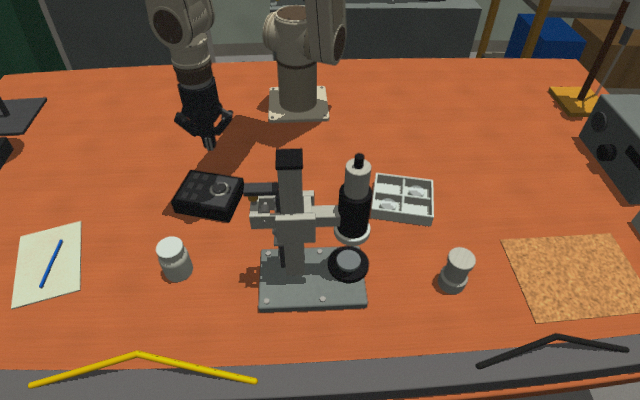

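The carriage is still up (arm at 290,215, barrel raised), the key is back up (219,188), the jar, tray and tube are where they were, and the gripper is clear.

```bash
python3 -c "
from workcell import workorder
print(workorder.hand_in())"
```

```text
the job is handed in; nothing more can be done
None
```

The job is handed in at about 22 s: the carriage rests in the upper notch (plunger pushed in only about 1–2 mm), the round key clicked at about 3.6 mm and came back up, and the tray, jar and tube look unmoved in the last picture. I got no verdict back.

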